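# Vent the gas station and roll the fresh cylinder home

## Task

The blood-gas station is due its fresh calibration-gas cylinder. First vent the station: push its spring-centred lever over towards the bronze silencer, keep it there for two seconds and let it come back to the middle by itself. Then roll the lying cylinder slowly along the bench, with the closed hand flat on top of it and never letting it run away, over the low lip of the rest until it lies home against both rubber stops; leave everything else on the bench where it is.

Things in the scene. Friction and masses are not known exactly. Their poses are not given: they have to be found in the camera images.
- station: Fixed stainless cylinder rest with a valve block behind it. Origin on the bench top under the axis of a cylinder that lies home. x runs along the home cylinder, away from the robot; y is the way the cylinder is rolled in (robot's left); z up; turned by up to 0.2 rad. Two thin sheet feet, 30 mm wide, at x = -85 and +85 mm, joined in front by a low lip; behind each foot a rubber stop.
- rest_lip (a point): Middle of the top of the lip: a half-round bar, 2.5 mm high and 5 mm wide, along x (-105 to 105 mm) at y = -16.3 mm in the station's frame. The cylinder meets it when its axis is at y = -31 mm and rises 2.5 mm in crossing it; past y = -16.3 mm it drops in against the stops by itself and stays. Let go halfway up, it rolls back onto the bench.
- rest_stop (a point): Midway between the two rubber stops, at their upper edge, 61 mm above the bench; their faces stand 44.5 mm (the cylinder's radius) past the station's origin. Behind them a steel plate 62 mm high, x from -150 to 150 mm. If one end of the cylinder meets its stop first, the hand on top near the other end rolls that end in too.
- valve_block (a point): Top centre of the valve block, 74 x 46 mm and 56 mm high, at y = 150 mm in the station's frame. The lever stands on it. Silencer: ribbed bronze plug, 22 mm thick, 45 mm long, on the block's -x side at height 32 mm. Gauge behind (up to y = 240 mm, 100 mm high). Copper pigtail on the +x side, 60 mm high, 150 mm long.
- vent_lever (a joint): Vent lever, hinged about the station's y axis 82 mm above the bench. 0 = upright in the middle (spring-centred); positive = leaning towards the silencer (station's -x); negative = the supply side, not to be used. Stops at +-0.55 rad; the vent is fully open beyond 0.38. Spring 0.8 N m/rad, about 4.5 N at the ball at 0.46 rad; let go, it returns to 0 within a second.
- lever_ball (a point): Centre of the black ball, 26 mm across, at the end of the upright vent lever: 82 mm from the hinge, 164 mm above the bench when upright. The rod below it is 9 mm thick. Free space round it on all sides.
- cyl_center (a point): Middle of the axis of the lying aluminium gas cylinder: 89 mm across (too fat to grip), straight wall 250 mm long, then shoulder and brass neck to 182 mm from here at the far end; 0.6 to 1 kg. Axis 44.5 mm above the bench, also in the rest. Starts 130 to 200 mm short of home, within 0.06 rad of the rest's x axis. Stays where it is left; let go at 0.1 m/s it rolls on some 20 mm.
- cyl_base (a point): Point on the cylinder's axis 120 mm from its middle, near its flat base (the end nearer the robot).
- cyl_shoulder (a point): Point on the cylinder's axis 120 mm from its middle, near its shoulder and neck (the end farther from the robot).
- tube_rack: Bystander: white rack of capped blood tubes, 70 x 200 x 101 mm, origin under its middle.
- reagent: Bystander: amber jar, 68 mm across, 150 mm high, origin under its middle.
- wash_bottle: Bystander: white wash bottle, 70 mm across, 190 mm high with its spout, origin under its middle.
- spanner: Bystander: steel spanner 200 mm long, lying flat.
- specimen_pot: Bystander: white screw-lid pot, 60 mm across, 68 mm high, origin under its middle.
- tip_box: Bystander: box of pipette tips, 85 x 125 x 85 mm, origin under its middle.
- regulator: Bystander: brass pressure regulator, 52 mm across, 66 mm high, with a stub to one side, origin under its middle.

How it is judged:
On the way, in this order (a step that is already met when the one before it is completed fails the run):
1. the vent lever is held over towards the silencer (beyond 0.38 rad) for 1.5 s while the cylinder is still out on the bench, over 70 mm from home (value of joint vent_lever above 0.38 rad and y of cyl_center in the frame of station below -0.07 m), for 1.5 s.
2. the lever is let back to the middle (within 0.08 rad), the cylinder still out on the bench (value of joint vent_lever between -0.08 and 0.08 rad and y of cyl_center in the frame of station below -0.07 m), for 0.2 s.
3. the cylinder lies home in the rest (y of each of cyl_base, cyl_shoulder in the frame of station above -0.007 m), for 0.2 s.
At the end, for the whole second after the job is handed in: The cylinder lies still in the rest, down behind the lip and against the rubber stops (both ends of its axis within 7 mm of home), its middle within 40 mm of the rest's middle along its length; the vent lever stands in the middle within 0.08 rad (all of step 3 and x of cyl_center in the frame of station between -0.04 and 0.04 m and height (world z) of cyl_center between 0.042 and 0.05 m and linear speed of cyl below 0.02 m/s and value of joint vent_lever between -0.08 and 0.08 rad); the robot touches nothing.
It fails at once if the cylinder runs faster than 0.3 m/s on the open bench (linear speed of cyl above 0.3 m/s and y of cyl_center in the frame of station below -0.05 m).
It fails at once if the cylinder is pushed low at its side or end instead of being rolled with the hand on top of it (fingers touch it with the grasp point under 95 mm above the bench) (contact force between the fingers and cyl above 1 N and height (world z) of the grasp point below 0.095 m).
It fails at once if the lever is pushed to the supply side (value of joint vent_lever below -0.25 rad).
It fails at once if a bystander is moved by more than 30 mm (distance of any of tube_rack, reagent, wash_bottle, spanner, specimen_pot, tip_box, regulator from where it was at the start of the episode above 0.03 m).
It also fails if it takes over 67 s, if anything falls off the work surface, if the arm or the gripper's body presses on something with over 40 N, if the wrist force passes 120 N, or if a joint passes its speed limit or range.

## Robot

A 6-joint arm with a two-finger parallel gripper is mounted at the origin on the work surface. World frame = base frame: x ahead of the robot, y to its left, z up, the work surface at z = 0. Lengths are in m, angles in rad, forces in N, time in s.
With the tool pointing down it reaches from about 0.325 to 1 m from the base axis. Payload 5.1 kg.
Tool frame: the origin (TCP) lies at the very end of the fingers, on their centre line; the grasp point (between the pads) lies 19 mm behind it; z points along the fingers, y is the line along which they close (so a half turn about z gives the same grasp; the last joint's range is limited). The gripper opens to 85 mm and grips with 20 to 120 N. Pads are 22 mm wide; open, the fingers measure 114 mm over their backs; the gripper's body (76 mm by 85 mm) begins 54 mm behind the grasp point. The pads swing forward as they close: fully open they stand 13 mm farther back than shut.
Start: joints at [1.149, 0.124, 1.65, -0, 1.367, -0.083], TCP at [0.216, 0.613, 0.231] pointing down, gripper open.
Joint ranges: [-2.61, 2.61], [-1.02, 2.33], [0.03, 2.71], [-1.35, 4.49], [0.32, 2.68], [-2.91, 2.91]. Speed limits (rad/s): [2.57, 2.57, 3.14, 3.14, 3.14, 3.14].

## Interface

Orientations are given as [roll, pitch, yaw] about the fixed x, y, z axes, in that order (R = Rz(yaw) Ry(pitch) Rx(roll)).
In Python, from cell import move_ptp, move_straight, move_joints, gripper_open, gripper_close, sleep, inverse_kinematics, camera, camera_model, Unreachable, job_done, get_time_s, get_joint_pos, get_dq, get_joint_torque, get_ee_pos, get_ee_rot, get_wrist_force, get_moment, get_finger_gap, get_grip_force gives the robot as it stands. The module is installed in compiled form; this text tells all that it offers. Calls block until the motion is done:
- move_ptp(position, orientation): joint-space move of the TCP to a pose.
- move_straight(position, attitude=None, feed=0.15): straight line of the TCP; attitude=None keeps the orientation; feed is the mean speed in m/s.
- move_joints(angles): joint-space move.
- gripper_open() and gripper_close(effort=None): open the fingers fully, or close them until they stop; effort is the grip in N (None keeps the last).
- sleep(seconds).
- inverse_kinematics(position, orientation): joint angles nearest the present ones, or None.
- camera(name): name is "scene" or "top" or "wrist"; returns the picture (420x560x3 uint8, red, green, blue); there is no depth.
- camera_model(name): a dict with "fx", "fy", "cx", "cy" (pixels), "world_from_camera" (4x4, takes a point from camera to world coordinates). Camera axes: x right, y down, z forward; pixel columns grow to the right and rows downward; lengths in m; the calibration is good to about 2 mm. A picture is of the moment at which its call begins: read the wrist's pose just before it. camera_model takes no time and is no camera call; for the wrist camera it gives the pose at the moment of the call.
A pose or a line that the arm cannot do raises Unreachable and nothing moves.
- job_done(): hands the job in; it is judged then, once.
Readings, each from a call of its own:
- get_time_s(): time.
- get_joint_pos(): joint angles.
- get_dq(): joint speeds.
- get_joint_torque(): joint torques, N m.
- get_ee_pos(): TCP position.
- get_ee_rot(): TCP orientation.
- get_wrist_force(): force on the tool from outside, world axes, zero at the start.
- get_moment(): the same for the moment, N m.
- get_finger_gap(): opening from 0.0 (shut) to 1.0 (fully open).
- get_grip_force(): force on a finger pad.
Only numpy, scipy, OpenCV 4.12 (cv2) and the standard library are available. Lean on these libraries where they do the work, as an engineer would, in place of code of your own. Each camera call takes 0.05 s, during which the arm holds its last target. There are 200 camera calls.

## Working session

There is one attempt and no reset: what is moved stays moved. The work goes in short steps, each a Python script; the robot and the scene stay as the last script left them, time stands still between calls to the robot, and variables do not carry over. Pictures are saved under pics/ and viewed, at most 11 in all, crops included, and the job is handed in when it is done.

```bash
mkdir -p pics
python3 - <<'E'
from cell import *
import cv2,numpy as np
for n in("scene","top"):
    im=camera(n); cv2.imwrite(f"pics/{n}0.png",im[:,:,::-1]); m=camera_model(n); print(n,m["fx"],m["cx"],m["cy"],np.round(m["world_from_camera"],3).tolist())
print(get_time_s(),get_ee_rot())
E
```

```text
scene 379.7567593729402 280.9712338449152 208.93882283615048 [[0.745, 0.524, -0.414, 1.093], [0.667, -0.572, 0.477, -0.579], [0.013, -0.631, -0.776, 1.129], [0.0, 0.0, 0.0, 1.0]]
top 432.40775061906356 278.61722228898014 215.3871848710639 [[0.015, -0.981, 0.193, 0.286], [-1.0, -0.015, 0.002, 0.037], [0.0, -0.193, -0.981, 1.443], [0.0, 0.0, 0.0, 1.0]]
0.1 [-3.13973395e+00 -1.38909069e-04  2.80279102e+00]
```

View pics/scene0.png

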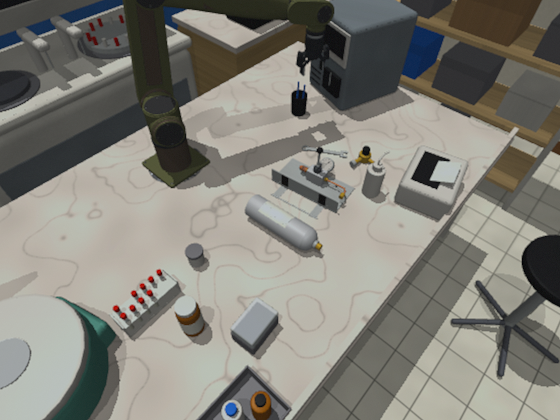

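View pics/top0.png

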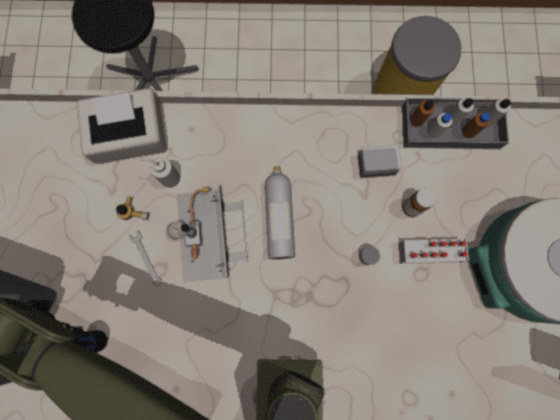

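The top view shows the cylinder (base about (281,257), neck about (277,168)), the rest left of it (plate from about (219,188) to (227,276)), and the ball near (188,228). I'll zoom in for precise pixels.

Run:
```python
import cv2
a=cv2.imread("pics/top0.png")[155:295,165:310]; cv2.imwrite("pics/tz.png",cv2.resize(a,None,fx=4.2,fy=4.2,interpolation=cv2.INTER_CUBIC))
a=cv2.imread("pics/scene0.png")[130:270,235:400]; cv2.imwrite("pics/sz.png",cv2.resize(a,None,fx=4.2,fy=4.2,interpolation=cv2.INTER_CUBIC))
```

```text
(no output)
```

View pics/tz.png

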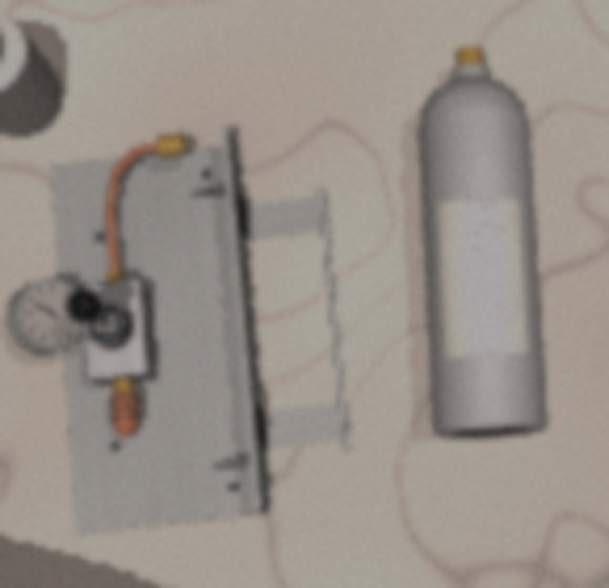

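View pics/sz.png

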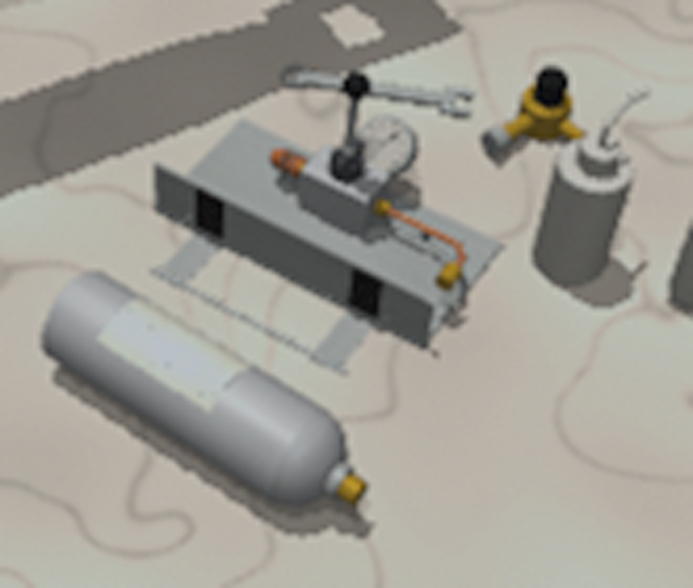

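Zoomed top: lip ends at about (324,190) and (346,446), ball (84,304), cylinder midline (476,150) to (491,430), neck tip (469,48). In the zoomed scene view the ball is at (356,86).

```bash
cat > h.py <<'E'
import numpy as np
from cell import *
def ray(n,u,v):
    m=camera_model(n); T=np.array(m["world_from_camera"])
    return T[:3,3],T[:3,:3]@np.array([(u-m["cx"])/m["fx"],(v-m["cy"])/m["fy"],1])
def onz(n,u,v,z):
    o,d=ray(n,u,v); return o+d*(z-o[2])/d[2]
def tri(a,b):
    (o,d),(p,e)=a,b
    s=np.linalg.lstsq(np.c_[d,-e],p-o,rcond=None)[0]; return (o+d*s[0]+p+e*s[1])/2, np.linalg.norm(o+d*s[0]-p-e*s[1])
E
python3 - <<'E'
from h import *
T=lambda x,y:(165+(x+.5)/4.2-.5,155+(y+.5)/4.2-.5)
S=lambda x,y:(235+(x+.5)/4.2-.5,130+(y+.5)/4.2-.5)
f=onz("top",*T(324,190),.0025); n=onz("top",*T(346,446),.0025)
f2=onz("scene",*S(345,371),.0025); n2=onz("scene",*S(155,270),.0025)
print("lip",f,n,np.linalg.norm(f-n),"scene",f2,n2,np.linalg.norm(f2-n2))
ball,e=tri(ray("top",*T(84,304)),ray("scene",*S(356,86))); print("ball",ball,e)
for f,n in((f,n),(f2,n2)):
    X=(f-n)/np.linalg.norm(f-n); Y=np.array([-X[1],X[0],0]); o=(f+n)/2+Y*.0163
    print("yaw",np.arctan2(X[1],X[0]),"org",o,"ball loc",(ball-o)@X,(ball-o)@Y)
    a=onz("top",*T(476,150),.0445);b=onz("top",*T(491.5,430),.0445);t=onz("top",*T(469,46),.0445)
    for p in(a,b,t):print("cyl",p,(p-o)@X,(p-o)@Y)
    p=t;c=t-(t-b)/np.linalg.norm(t-b)*.182; print("center",c,(c-o)@X,(c-o)@Y)
E
```

```text
lip [0.62108548 0.16763195 0.0025    ] [0.41334032 0.14363411 0.0025    ] 0.20912662929751588 scene [0.62086971 0.17144099 0.0025    ] [0.41392187 0.1448779  0.0025    ] 0.20864564469451377
ball [0.49678659 0.32086051 0.16696166] 0.00041032386858062814
yaw 0.11500600780015058 org [0.51534243 0.17182535 0.0025    ] ball loc -0.0013310894497225736 0.15017998051550185
cyl [0.64574268 0.04421821 0.0445    ] 0.11489557690179439 -0.14172795932831775
cyl [0.42363991 0.02883824 0.0445    ] -0.107504893674891 -0.1315194453737701
cyl [0.73172557 0.05117116 0.0445    ] 0.2011083344146739 -0.14468770287096527
center [0.55020187 0.03801263 0.0445    ] 0.019273788085668972 -0.136928981241408
yaw 0.12765844823479058 org [0.5153206  0.17432681 0.0025    ] ball loc 0.00027229655501116094 0.1477009177836942
cyl [0.64574268 0.04421821 0.0445    ] 0.11279641072041183 -0.14565416917806567
cyl [0.42363991 0.02883824 0.0445    ] -0.10945709951898627 -0.13263263869363087
cyl [0.73172557 0.05117116 0.0445    ] 0.19896482069333515 -0.14970444849571934
center [0.55020187 0.03801263 0.0445    ] 0.017242992737690557 -0.13964575849855268
```

```bash
cat >> h.py <<'E'
yaw=0.12; X=np.array([np.cos(yaw),np.sin(yaw),0]); Y=np.array([-X[1],X[0],0]); Z=np.array([0,0,1.])
O=np.array([.5153,.173,0]); ORI=[np.pi,0,yaw-np.pi]
ball=np.array([.4968,.3209,0])
E
python3 - <<'E'
from h import *
import cv2
gripper_close(40)
P=lambda x,z:ball+X*x+Z*z
move_ptp(P(.075,.25),ORI); print(get_joint_pos())
move_straight(P(.06,.148)); f0=np.array(get_wrist_force())
for x in(.03,.02,.01,0,-.0125):
    move_straight(P(x,.148),feed=.06); print(x,np.round(np.array(get_wrist_force())-f0,2),get_ee_pos())
t=get_time_s()
im=camera("scene")[100:240,235:400]; cv2.imwrite("pics/lev.png",cv2.resize(im[:,:,::-1],None,fx=4,fy=4)); print(t)
E
```

```text
[ 4.43539393e-01  1.34141461e-01  1.60763360e+00  3.04178555e-04
  1.39994837e+00 -1.24818395e+00]
0.03 [-0.19  0.17 -0.12] [0.52647532 0.32453663 0.14819984]
0.02 [ 0.91  0.96 -0.2 ] [0.51640834 0.32331047 0.14796388]
0.01 [2.01 1.24 0.09] [0.50669152 0.32212236 0.14830509]
0 [ 3.03  0.6  -1.51] [0.49658089 0.32077008 0.1478577 ]
-0.0125 [ 5.49  0.68 -4.18] [0.48483826 0.31915562 0.14765644]
5.325
```

View pics/lev.png

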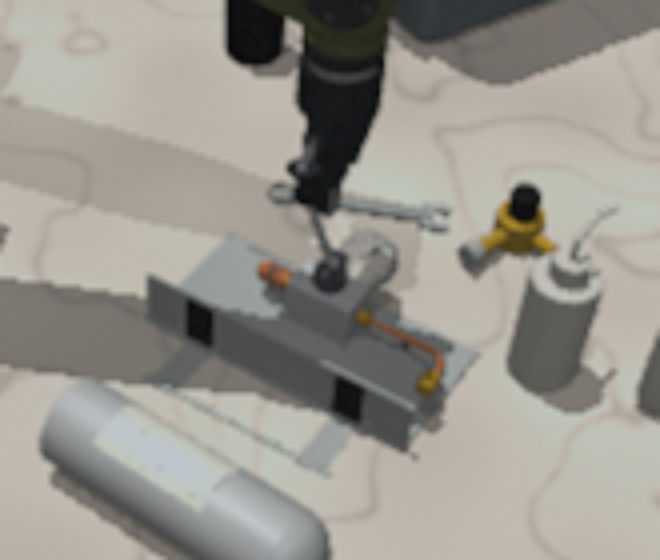

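The lever leans towards the silencer, with the rod running from crop (330,265) to (312,215). I'll push a touch further, hold and release.

Run:
```python
from h import *
import cv2
P=lambda x,z:ball+X*x+Z*z
move_straight(P(-.0155,.148),feed=.04); print(get_wrist_force(),get_ee_pos())
sleep(2.2); print(get_wrist_force())
move_straight(P(.03,.148),feed=.06); move_straight(P(.075,.148)); 
move_straight(P(.075,.25),feed=.25); sleep(.3); print(get_wrist_force())
# go above the cylinder, behind its axis
move_ptp(O+X*.018+Y*-.20+Z*.2,ORI)
print(get_time_s(),get_joint_pos())
im=camera("top")[155:295,165:310]; cv2.imwrite("pics/t2.png",cv2.resize(im[:,:,::-1],None,fx=4.2,fy=4.2,interpolation=cv2.INTER_CUBIC))
```

```text
[ 7.28444881 -0.97712065 -3.35131445] [0.4822826  0.3187856  0.14774888]
[ 6.62789632 -0.97556078 -3.81993534]
[0.44328643 1.06746572 0.24609568]
11.3833 [-1.37042690e-01 -5.80300291e-02  1.88948149e+00  3.80917711e-04
  1.30944309e+00 -1.82881347e+00]
```

View pics/t2.png

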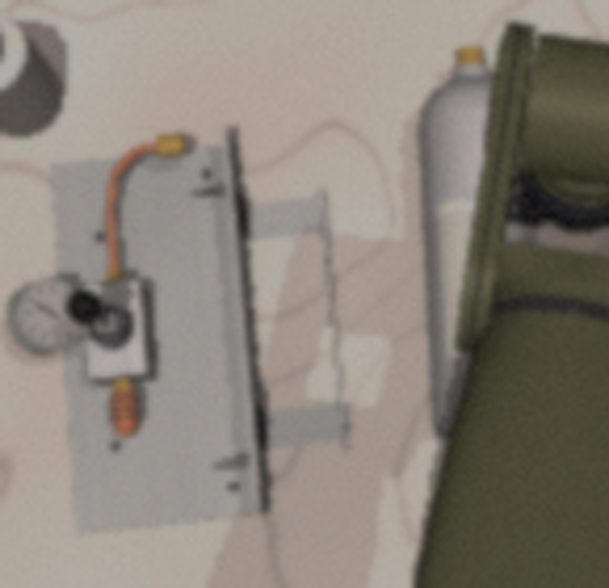

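```bash
cat >> h.py <<'E'
W=lambda x,y,z:O+X*x+Y*y+Z*z
fz=lambda:np.mean([get_wrist_force()[2] for _ in range(3)])
def press(x,y,z,target,f0):
    while z>.080:
        f=fz()-f0
        if f>=target: return z
        z-=.0015 if f<1 else .0005
        move_straight(W(x,y,z),feed=.03)
    raise SystemExit("no contact")
def stroke(x,ya,d,target=10,feed=.07,lift=.012,rise=0,ztop=.094):
    """hand from ya-d/2 to ya+3d/2 while the axis goes ya -> ya+d"""
    ys=ya-d/2
    move_straight(W(x,ys,ztop+lift),feed=.2); f0=fz()
    move_straight(W(x,ys,ztop),feed=.1)
    z=press(x,ys,ztop,target,f0); zc=z
    move_straight(W(x,ys+2*d,z+rise),feed=feed); f=np.array(get_wrist_force()); f[2]-=f0
    print("z",round(z,4),"f end",np.round(f,1),"t",get_time_s(),flush=True)
    sleep(.1)
    move_straight(W(x,ys+2*d,z+rise+lift),feed=.1)
E
python3 - <<'E'
from h import *
import cv2
move_straight(W(.04,-.152,.12),feed=.25)
stroke(.04,-.138,.026)
im=camera("top"); cv2.imwrite("pics/t3f.png",im[:,:,::-1]); im=im[155:295,165:310]; cv2.imwrite("pics/t3.png",cv2.resize(im[:,:,::-1],None,fx=4.2,fy=4.2,interpolation=cv2.INTER_CUBIC))
E
```

```text
z 0.086 f end [3.7 1.7 6.4] t 15.375
```

View pics/t3.png

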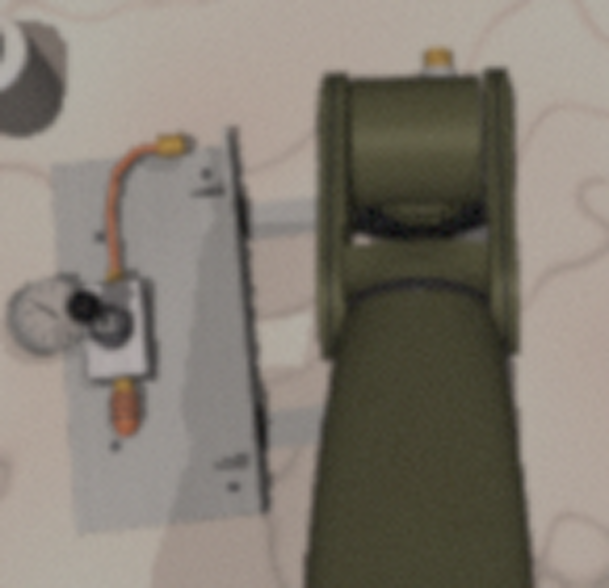

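Rolling works: the brass neck moved from zoomed column 469 to 437, about 26 mm with no slip. Three more strokes will bring it to just short of the lip.

Run:
```python
from h import *
import cv2
y=-.112
for i in range(3):
    stroke(.045,y,.025); y+=.025
move_straight(W(.045,y-.02,.13),feed=.2)
im=camera("top")[155:295,165:310]; a=cv2.resize(im[:,:,::-1],None,fx=2.6,fy=2.6,interpolation=cv2.INTER_CUBIC)
im=camera("scene")[130:270,235:400]; b=cv2.resize(im[:,:,::-1],None,fx=2.4,fy=2.6,interpolation=cv2.INTER_CUBIC)
cv2.imwrite("pics/t4.png",np.hstack([a,b])); print(a.shape[1],get_time_s())
```

```text
z 0.086 f end [3.  0.3 6.1] t 19.2083
z 0.0865 f end [3.9 1.6 7.5] t 23.7417
z 0.0865 f end [3.5 0.2 7.1] t 27.775
377 28.6167
```

View pics/t4.png

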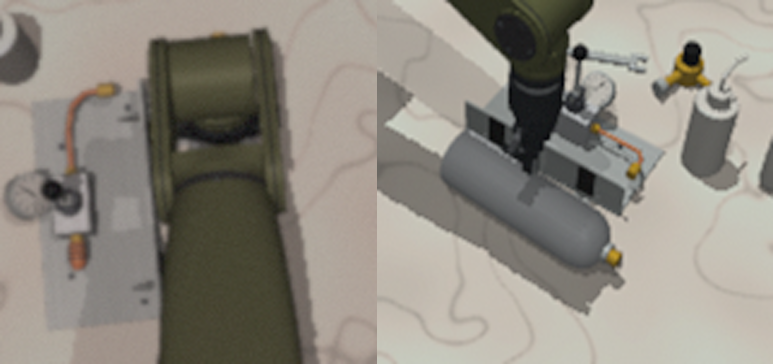

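The neck is about 101 mm further on, as expected, so the axis is near y = -0.037, just short of the lip. Next comes one continuous stroke over it.

```bash
cat >> h.py <<'E'
def cross(x,ya,ye,back,target=14):
    ys=ya-back; h=lambda a:ys+2*(a-ya)
    move_straight(W(x,ys,.106),feed=.2); f0=fz()
    move_straight(W(x,ys,.0935),feed=.1)
    z=press(x,ys,.0935,target,f0)
    for a,r in((-.030,0),(-.024,.0017),(-.016,.0025),(-.008,.0015),(0,0),(.004,0)):
        if a<=ya or a>ye: continue
        move_straight(W(x,h(a),z+r),feed=.07); f=np.array(get_wrist_force()); print(a,np.round(f-[0,0,f0],1))
    sleep(.2); print(z,get_time_s()); move_straight(W(x,h(min(ye,.004)),.12),feed=.1)
def look(name):
    import cv2
    im=camera("top")[155:295,165:310]; a=cv2.resize(im[:,:,::-1],None,fx=2.6,fy=2.6,interpolation=cv2.INTER_CUBIC)
    im=camera("scene")[130:270,235:400]; b=cv2.resize(im[:,:,::-1],None,fx=2.4,fy=2.6,interpolation=cv2.INTER_CUBIC)
    cv2.imwrite(f"pics/{name}.png",np.hstack([a,b])); print(get_time_s())
E
python3 - <<'E'
from h import *
cross(.055,-.037,.004,.018)
move_straight(W(.03,-.1,.2),feed=.25); move_ptp(W(-.05,-.25,.3),ORI)
look("t5")
E
```

```text
-0.03 [-6.7 -1.5 15. ]
-0.024 [ 0.1 -0.6  8.6]
-0.016 [ 1.5 -0.4  6.4]
-0.008 [2.1 1.5 6.8]
0 [1.4 1.5 4.2]
0.004 [-0.5  0.3 -0. ]
0.08549999999999999 33.45
35.6083
```

View pics/t5.png

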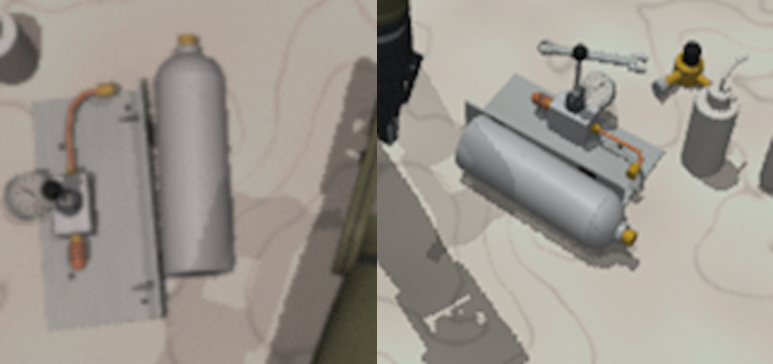

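Now nothing occludes the cylinder. In the 2.6x crop its midline runs from about (191.5,90) to (198,265), with the neck at (188,36). I'll compute its pose.

Run:
```python
from h import *
import cv2
T=lambda x,y:(165+(x+.5)/2.6-.5,155+(y+.5)/2.6-.5)
a=cv2.imread("pics/t5.png")
g=cv2.cvtColor(a,cv2.COLOR_BGR2HSV)
for r in(90,130,180,220,255):
    row=cv2.GaussianBlur(a,(5,5),0)[r,140:260].astype(int); d=np.abs(np.diff(row.sum(1))); k=np.argsort(-d[:])[:8]+140
    print(r,sorted(k))
    
for p in((191.5,90),(197.5,255),(188,36)):
    q=onz("top",*T(*p),.0445)-O; print(q@X,q@Y)
```

```text
90 [np.int64(140), np.int64(141), np.int64(142), np.int64(147), np.int64(148), np.int64(224), np.int64(225), np.int64(226)]
130 [np.int64(143), np.int64(144), np.int64(145), np.int64(146), np.int64(147), np.int64(226), np.int64(227), np.int64(228)]
180 [np.int64(148), np.int64(149), np.int64(150), np.int64(228), np.int64(229), np.int64(230), np.int64(231), np.int64(232)]
220 [np.int64(151), np.int64(152), np.int64(153), np.int64(154), np.int64(231), np.int64(232), np.int64(233), np.int64(234)]
255 [np.int64(154), np.int64(155), np.int64(156), np.int64(157), np.int64(158), np.int64(162), np.int64(234), np.int64(235)]
0.13139943213726316 -0.012457691557199018
-0.08072982204653263 -0.0014889105723137788
0.2037434825380483 -0.014208757028414907
```

The base end is home, but the shoulder end still lags at about -13 mm. I'll roll that end in with the hand near it.

Run:
```python
from h import *
x=.115
move_straight(W(x,-.05,.15),feed=.3)
ys=-.026
move_straight(W(x,ys,.106),feed=.2); f0=fz(); move_straight(W(x,ys,.0955),feed=.1)
z=press(x,ys,.0955,14,f0)
for dy,dz in((.012,0),(.024,-.001),(.036,-.002)):
    move_straight(W(x,ys+dy,z+dz),feed=.05); print(z,np.round(np.array(get_wrist_force())-[0,0,f0],1))
sleep(.2)
move_straight(W(x,ys+.036,.12),feed=.1)
move_straight(W(.03,-.1,.2),feed=.3); move_ptp(W(-.05,-.25,.3),ORI)
look("t6")
```

```text
0.08349999999999999 [-6.9  0.4 17.3]
0.08349999999999999 [-3.3 -8.5 19.8]
0.08349999999999999 [ -0.  -10.   20.4]
44.4167
```

View pics/t6.png

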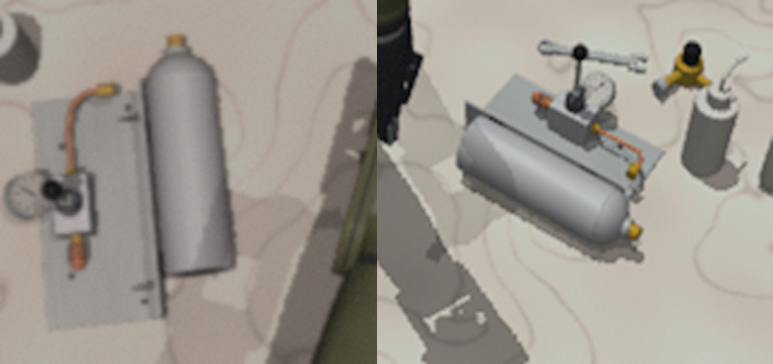

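```bash
python3 - <<'E'
from h import *
import cv2
T=lambda x,y:(165+(x+.5)/2.6-.5,155+(y+.5)/2.6-.5)
for n in("t5","t6"):
    a=cv2.imread(f"pics/{n}.png")[:,:377]; h=cv2.cvtColor(a,cv2.COLOR_BGR2HSV)
    m=cv2.inRange(h,(12,110,60),(32,255,255)); m[60:]=0; m[:,:150]=0; m[:,230:]=0
    M=cv2.moments(m,True); p=(M["m10"]/M["m00"],M["m01"]/M["m00"]); q=onz("top",*T(*p),.0445)-O; print(n,"brass",np.round(p,1),q@X,q@Y)
    # saturation/brightness edges right side
    s=h[:,:,1].astype(int)
    for r in(100,160,220,250):
        print(r,"sat",cv2.blur(h[:,:,1],(3,3))[r,136:250:3].tolist())
E
python3 - <<'E'
import cv2,numpy as np
a=cv2.imread("pics/t5.png")[20:330,120:260];b=cv2.imread("pics/t6.png")[20:330,120:260]
cv2.imwrite("pics/cmp.png",cv2.resize(np.hstack([a,b]),None,fx=1.9,fy=1.9,interpolation=cv2.INTER_CUBIC))
E
```

```text
t5 brass [187.   38.9] 0.1999143192608787 -0.012633186146431325
100 sat [11, 14, 13, 14, 24, 29, 29, 17, 9, 11, 12, 12, 11, 12, 11, 10, 10, 11, 13, 13, 9, 11, 11, 11, 10, 10, 12, 13, 12, 19, 28, 30, 32, 32, 30, 27, 26, 26]
160 sat [14, 12, 13, 13, 15, 19, 23, 22, 16, 13, 12, 12, 12, 12, 11, 13, 13, 13, 11, 12, 10, 12, 11, 13, 12, 12, 11, 12, 10, 14, 19, 26, 26, 20, 22, 23, 23, 22]
220 sat [12, 12, 12, 11, 12, 14, 11, 13, 11, 11, 11, 12, 11, 12, 13, 10, 10, 11, 11, 12, 11, 12, 11, 12, 13, 13, 11, 11, 14, 11, 15, 20, 33, 34, 35, 36, 36, 36]
250 sat [13, 13, 13, 14, 13, 12, 12, 14, 14, 12, 13, 14, 12, 11, 12, 12, 11, 11, 10, 11, 11, 12, 11, 12, 11, 9, 12, 13, 13, 13, 13, 17, 26, 33, 34, 35, 37, 35]
t6 brass [175.3  39.6] 0.20065504384705335 0.0025617328646905697
100 sat [13, 15, 15, 15, 11, 13, 12, 11, 12, 13, 12, 12, 11, 11, 11, 12, 12, 12, 12, 12, 12, 13, 11, 13, 13, 13, 16, 26, 30, 27, 28, 30, 32, 33, 32, 28, 26, 26]
160 sat [13, 12, 13, 15, 15, 12, 10, 13, 10, 13, 12, 12, 12, 12, 13, 11, 11, 12, 13, 10, 10, 11, 12, 12, 12, 11, 12, 13, 13, 22, 30, 28, 25, 21, 20, 22, 20, 22]
220 sat [13, 14, 13, 13, 12, 12, 17, 16, 14, 12, 12, 11, 11, 12, 12, 11, 12, 11, 11, 12, 12, 11, 11, 13, 11, 12, 12, 13, 12, 11, 14, 19, 32, 35, 36, 35, 34, 35]
250 sat [15, 14, 14, 13, 13, 12, 12, 14, 11, 11, 11, 12, 12, 12, 11, 11, 12, 11, 11, 12, 11, 11, 12, 9, 11, 13, 11, 13, 12, 11, 12, 11, 14, 32, 33, 37, 34, 35]
```

View pics/cmp.png

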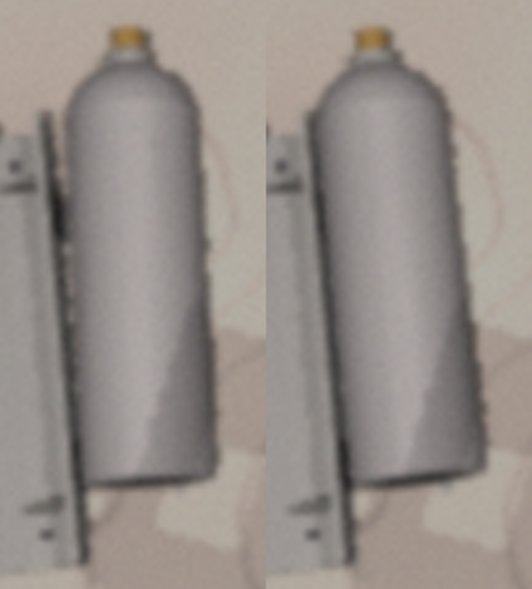

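Both ends are close to home now, with the base end perhaps 4 mm off because the last push was outside the stop. A gentle nudge between the stops, towards the base, will seat both.

Run:
```python
from h import *
import cv2
x=-.05; ys=-.014
move_straight(W(x,-.04,.14),feed=.35)
move_straight(W(x,ys,.104),feed=.2); f0=fz(); move_straight(W(x,ys,.0925),feed=.1)
z=press(x,ys,.0925,10,f0)
for dy in(.008,.016):
    move_straight(W(x,ys+dy,z),feed=.05); print(z,np.round(np.array(get_wrist_force())-[0,0,f0],1))
move_straight(W(x,ys+.016,.12),feed=.1)
move_straight(W(-.05,-.08,.2),feed=.3); move_ptp(W(-.05,-.25,.3),ORI)
look("t7")
T=lambda x,y:(165+(x+.5)/2.6-.5,155+(y+.5)/2.6-.5)
for n in("t5","t6","t7"):
    a=cv2.imread(f"pics/{n}.png")[:,:377]; h=cv2.cvtColor(a,cv2.COLOR_BGR2HSV)
    m=cv2.inRange(h,(12,110,60),(32,255,255)); m[60:]=0; m[:,:150]=0; m[:,230:]=0
    M=cv2.moments(m,True); p=(M["m10"]/M["m00"],M["m01"]/M["m00"]); q=onz("top",*T(*p),.0445)-O; print(n,"neck",q@X,q@Y)
    s=cv2.blur(h[:,:,1],(3,5)).astype(float)
    e=[]
    for r in(100,220,235,250,258):
        k=next(c for c in range(210,260) if s[r,c]>20); e.append(k-1+(20-s[r,k-1])/(s[r,k]-s[r,k-1]))
    print(np.round(e,1))
```

```text
0.0865 [-2.7 -4.9 10.9]
0.0865 [ 0.1 -3.2 10. ]
50.0083
t5 neck 0.1999143192608787 -0.012633186146431325
[223.2 229.2 230.5 230.  232. ]
t6 neck 0.20065504384705335 0.0025617328646905697
[215.5 229.4 231.  233.  234. ]
t7 neck 0.2008127007917774 0.0009903125286244035
[215.8 228.  230.  230.7 232. ]
```

```bash
python3 -c "
from cell import *
print(job_done())"
```

```text
the job is handed in; nothing more can be done
None
```

I vented the station, rolled the cylinder over the lip until both ends measured within about 2 mm of home, and handed the job in at about 50 s; the system gave no pass or fail verdict.

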